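Turn a stage insert over on the turnover ramp

ROBOT

A 6-joint arm with a two-finger parallel gripper is mounted at the origin on the work surface. World frame = base frame: x ahead of the robot, y to its left, z up, the work surface at z = 0. Lengths are in m, angles in rad, forces in N, time in s.
With the tool pointing down it reaches from about 0.25 to 0.8 m from the base axis. Payload 3.9 kg.
Tool frame: the origin (TCP) lies on the centre line of the jaws, within the pads' length; the fingertips stand 14 mm ahead of it and the grasp point (between the pads) lies 5 mm behind it (tip_extent is the x of the fingertips in the tool frame, in m); x points along the fingers, y is the direction in which the jaws open and shut, and the axes are right-handed (so a half turn about x gives the same grasp; the last joint's range is limited). The gripper opens to 85 mm and grips with 20 to 120 N. Pads are 22 mm wide; open, the fingers measure 114 mm over their backs; the gripper's body (76 mm by 85 mm) begins 54 mm behind the grasp point. The pads swing forward as they close: fully open they stand 13 mm farther back than shut.
Start: joints at [-1.275, 0.26, -0.138, 1.173, 0, 1.571], TCP at [0.153, -0.502, 0.245] pointing down, gripper open.
Joint ranges: [-2.78, 2.78], [-0.83, 1.72], [-1.28, 1.37], [-1.9, 2.12], [-1.57, 1.48], [-3.14, 3.14]. Speed limits (rad/s): [2.57, 2.57, 3.14, 3.14, 3.14, 3.14].

INTERFACE

Orientations are given as a rotation vector (axis times angle).
In Python, from workcell import sense, snapshot, calibration, hand_in, tip_extent gives the robot as it stands. The module is installed in compiled form; this text tells all that it offers.
- The arm moves only by the tool step_arm, never from a script. Its argument "motion" is text: rows parted by semicolons, each of 5 numbers parted by spaces: the opening in per cent of the stroke, from 0 (shut) to 100 (fully open), then the shift along the tool's x, y, z in m, then the turn about the tool's x in degrees. A call has 1 to 10 rows; each row shifts and turns the commanded pose from where the row before left it, along the tool's axes as they then stand; what a row does not reach is not made up. A row lasts 1/10 s, in which the tool goes at most 50 mm and 8.59 degrees, less where a joint would pass 70% of its speed; a pose out of reach is approached as far as the arm can. A call is refused whole if a number of a shift passes 0.05 or a number of a turn 8.59, either way. A call with a gripper value outside its range is refused whole. The fingers move at their own pace and stop on an object; the grip force is fixed at half the most. Time passes only in rows, so rows that do not move let the fingers close. It gives the time, the measured TCP pose, the force and the opening at its end, in the units of the state.
- sense(): the state, without advancing time (a new reading comes with each control period).
- snapshot(name): name is "side" or "top"; returns (picture, depth): 400x640x3 uint8, blue, green, red; 400x640 float32, m along the optical axis (not along the pixel's ray), 0 where there is no reading.
- calibration(name): a dict with "fx", "fy", "cx", "cy" (pixels), "R" (3x3) and "t" (3): a world point X has camera coordinates R X + t. Camera axes: x right, y down, z forward; pixel columns grow to the right and rows downward; lengths in m; the calibration is good to about 2 mm. A picture is of the moment at which its call begins. calibration takes no time and is no camera call.
- hand_in(): hands the job in, once; it reports no verdict.
The state is a dict: "clock": time; "joint_pos": joint angles; "qvel": joint speeds; "tau": joint torques, N m; "ee_pos": TCP position; "tool_rot": TCP orientation; "force": force on the tool from outside, world axes, zero at the start; "torque": the same for the moment, N m; "grip_width": finger opening in m.
Only numpy, scipy, OpenCV 4.12 (cv2) and the standard library are available. Lean on these libraries where they do the work, as an engineer would, in place of code of your own. Each camera call takes 0.05 s, during which the arm holds its last target. There are 200 camera calls.

TASK

Two small aluminium plates lie on the blue bench mat; turn over the one with the round hole, the microscope stage insert, which lies plain side up. Hold it level over the high edge of the turnover ramp, with rather more than half of it sticking out over the rubber-lined tray, and let it drop onto that edge from a few centimetres (never more than a hand's breadth), so that it tips over the edge and lands flat in the tray with its stepped side up. Leave the solid blank plate where it is.

Things in the scene. Friction and masses are not known exactly. Their poses are not given: they have to be found in the camera images.
- insert_mid (a point): Stage insert: aluminium plate 60 x 45 x 8 mm, 50 g, round hole through its middle: 20 mm on the plain side, widened to a 32 mm step 3 mm deep on the other, stepped side. Point: its centre, half-way up. x along the 60 mm, y along the 45 mm, z out of the plain side (up at the start, down at the end). Lies flat on a fixed 3 mm thick blue mat, 200 x 290 mm, its centre 7 mm above the table.
- ramp_edge (a point): Middle of the ramp's high edge, 100 mm above the table. Fixed steel sheet, edge 130 mm long. x is level, out over the tray (floor 90 mm below the edge); y along the edge; z up. The sheet falls to -x at 26 degrees, 77 mm. A level plate, 60 mm along x, let go 10 to 60 mm above with its centre 6 to 26 mm past the edge (+x) turns over once; nearer it slides back, farther it falls unturned.
- tray_mid (a point): Centre of the catch tray's rubber floor, 10 mm above the table, 98 mm in +x from the ramp edge and fixed to the ramp, with the same axes. Open steel tray, inside about 200 mm along x and 188 mm along y, walls 34 mm high from the table on the two sides and the far end; the near end lies under the ramp.
- blank_mid (a point): Blank plate: the bystander next to the insert on the mat, same aluminium and same 60 x 45 x 8 mm, solid without a hole. The point is its centre, half-way up; axes as for the insert. To be left alone.
Things that resemble listed ones, but are neither listed nor needed, are in the scene too. What is shaped like the part that bears insert_mid but brown or orange is not meant.

How it is judged:
By the outcome, as a careful person would: the job done as asked, in the order asked, and still so for the second after the job is handed in, with the robot touching nothing.
It also fails if it takes over 40 s, if anything falls off the work surface, if the arm or the gripper's body presses on something with over 40 N, if the wrist force passes 120 N, or if a joint passes its speed limit or range.

## Working session

There is one attempt and no reset: what is moved stays moved. The work goes in short steps, Python scripts to look and compute and a tool call to move; the robot and the scene stay as the last step left them, time stands still between calls to the robot, and variables do not carry over. Pictures are saved under pics/ and viewed, about 8 in all and at most 12, crops included, and the job is handed in when it is done.

Besides the shell and the picture viewer there is one more tool, called after "Call:" as name(argument=value, ...), one argument or row to a line, values as JSON. step_arm: Moves the arm, as the interface text tells. Its arguments: {"type":"object","properties":{"motion":{"type":"string"}},"required":["motion"]}

```bash
mkdir -p pics
cat > h.py <<'E'
import numpy as np, cv2
from workcell import *
def snap(n,f):
    p,d=snapshot(n); cv2.imwrite(f'pics/{f}.png',p); np.save(f'pics/{f}.npy',d); return p,d
def w(n,d,u,v,z=None):
    c=calibration(n); R=np.array(c['R']);t=np.array(c['t'])
    r=np.array([(u-c['cx'])/c['fx'],(v-c['cy'])/c['fy'],1.])
    o=-R.T@t; q=R.T@r
    s=d[int(round(v)),int(round(u))] if z is None else (z-o[2])/q[2]
    return o+s*q
E
python3 -c "
from h import *
snap('top','t0');snap('side','s0');s=sense();print(s,tip_extent)
for n in('top','side'):print(calibration(n))"
```

```text
{'clock': 0.1, 'joint_pos': array([-1.27496929e+00,  2.60591697e-01, -1.39251000e-01,  1.17273493e+00,
       -1.56934015e-05,  1.57081415e+00]), 'qvel': array([-2.09547377e-04, -6.55494726e-04,  4.10658305e-03, -1.32548708e-03,
       -1.18168970e-05,  7.95981388e-04]), 'tau': array([ 1.02908120e-04, -4.06509018e+01,  2.54526687e+01,  1.01206504e-02,
       -9.29158659e-06,  8.55612029e-06]), 'ee_pos': array([ 0.15287177, -0.50161392,  0.24455797]), 'tool_rot': array([ 2.06284755,  0.30922743, -2.06342755]), 'force': array([-0.61247481,  0.33925093,  0.13365238]), 'torque': array([0.02129331, 0.04059044, 0.01928763]), 'grip_width': 0.08552335248931968} 0.014
{'fx': 450.6383463316196, 'fy': 450.6383463316196, 'cx': 314.83871388053757, 'cy': 196.1912381204698, 'R': array([[ 0.02412957, -0.99970311,  0.00338354],
       [-0.97580671, -0.02428819, -0.21728173],
       [ 0.21729941,  0.00194123, -0.97610307]]), 't': array([0.08128695, 0.60399839, 1.27704051])}
{'fx': 458.06995367017964, 'fy': 458.06995367017964, 'cx': 311.40673086618585, 'cy': 202.2551578131749, 'R': array([[-0.94452538, -0.32843378,  0.00174712],
       [-0.19932678,  0.56898931, -0.79782204],
       [ 0.26103762, -0.75391141, -0.60289049]]), 't': array([0.57417393, 0.12119446, 1.05832896])}
```

View pics/t0.png

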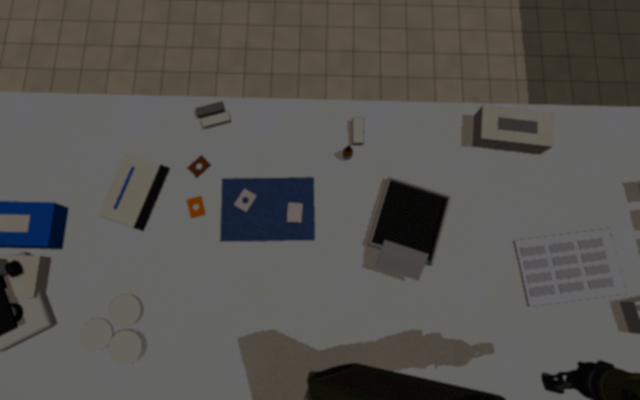

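View pics/s0.png

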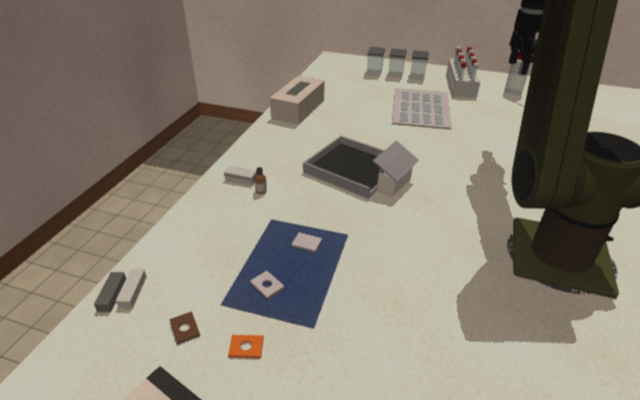

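The top view shows two plates on the mat. The one at (245,200) has a hole and the one at (294,212) is solid, so that is the blank. The holed plates at (199,166) and (195,207) are brown and orange and lie off the mat, so they are decoys. The insert is the plate at (245,200). The ramp edge is near (405,250). I'll confirm this in enlarged crops.

```bash
python3 -c "
from h import *
p=cv2.imread('pics/t0.png')
f=lambda y,x,h,w_,s:cv2.resize(cv2.convertScaleAbs(p[y:y+h,x:x+w_],alpha=1.8),None,fx=s,fy=s,interpolation=cv2.INTER_CUBIC)
a=f(180,220,50,100,8);b=f(170,355,120,100,5)
cv2.imwrite('pics/c1.png',a)
cv2.imwrite('pics/c2.png',b)
g=cv2.cvtColor(p,cv2.COLOR_BGR2GRAY)
hs=cv2.cvtColor(p,cv2.COLOR_BGR2HSV)
m=np.zeros(g.shape,np.uint8);m[185:235,228:308]=((hs[185:235,228:308,1]<90)&(g[185:235,228:308]>90))*255
for c in cv2.findContours(m,cv2.RETR_EXTERNAL,cv2.CHAIN_APPROX_NONE)[0]:
  if cv2.contourArea(c)>50:
    q=np.array([w('top',None,u,v,.011)[:2] for u,v in c[:,0]],np.float32);print(cv2.minAreaRect(c),cv2.minAreaRect(q*1000))
"
```

```text
((294.0, 212.0), (16.0, 12.0), 90.0) ((562.73095703125, 159.14454650878906), (50.12958526611328, 36.9603385925293), 1.4154448509216309)
```

View pics/c1.png

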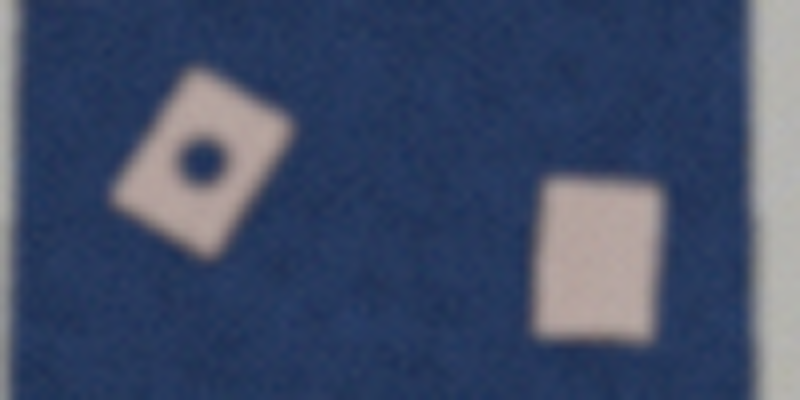

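View pics/c2.png

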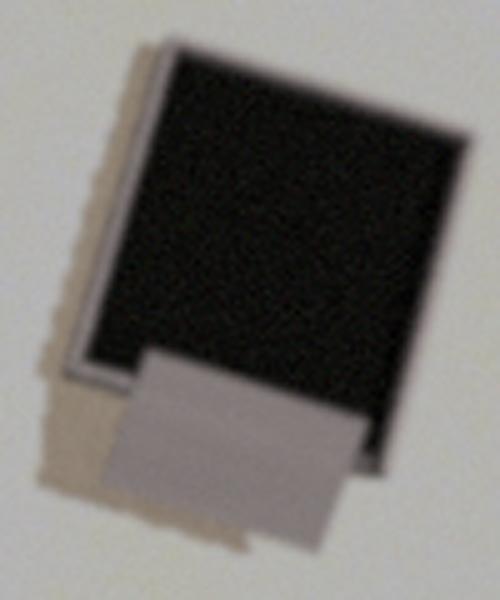

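c1 confirms the insert: its hole is at crop (202,160), with corners at (197,63), (298,124), (212,262) and (108,195). c2 shows the ramp's high edge running from (147,350) to (368,418), and the low edge from (103,483) to (318,552).

```bash
python3 -c "
from h import *
d=np.load('pics/t0.npy')
P=lambda c,s,o:((c[0]+.5)/s-.5+o[0],(c[1]+.5)/s-.5+o[1])
q=np.array([w('top',None,*P(c,8,(220,180)),.011) for c in[(197,63),(298,124),(212,262),(108,195)]])
print(q,q.mean(0));
hc=w('top',None,*P((202,160),8,(220,180)),.011);print('hole',hc,w('top',d,246,206),w('top',d,241,202))
for i in range(4):
  e=q[(i+1)%4]-q[i];print(np.linalg.norm(e),np.degrees(np.arctan2(e[1],e[0])))
q=np.array([w('top',None,*P(c,5,(355,170)),.1) for c in[(147,350),(368,418)]]);print(q,q.mean(0),np.linalg.norm(q[1]-q[0]))
l=np.array([w('top',None,*P(c,5,(355,170)),.066) for c in[(103,483),(318,552)]]);print(l,l.mean(0))
t=np.array([w('top',None,*P(c,5,(355,170)),.034) for c in[(172,42),(472,138),(70,372),(382,472)]]);print('tray',t,t.mean(0))
# ramp plane fit
pts=[]
for v in range(235,285):
  for u in range(370,432):
    x=w('top',d,u,v)
    if .06<x[2]<.11: pts.append([u,v,*x])
pts=np.array(pts);print(len(pts),pts[:,2:].min(0),pts[:,2:].max(0))
A=np.c_[pts[:,2:4],np.ones(len(pts))];c=np.linalg.lstsq(A,pts[:,4],rcond=None)[0];print('plane',c,np.degrees(np.arctan2(c[1],c[0])),np.degrees(np.arctan(np.hypot(c[0],c[1]))),'z at edge',q.mean(0)@np.r_[c[:2],0]+c[2])
from scipy.spatial.transform import Rotation as Ro
print(Ro.from_rotvec(sense()['tool_rot']).as_matrix().round(3))
"
```

```text
[[0.63660551 0.3170953  0.011     ]
 [0.61323604 0.27648601 0.011     ]
 [0.55799785 0.30673851 0.011     ]
 [0.58330019 0.34841919 0.011     ]] [0.5977849  0.31218475 0.011     ]
hole [0.59802646 0.31291023 0.011     ] [0.57851288 0.3086411  0.00734285] [0.58985256 0.32411585 0.01183525]
0.04685346588290514 -119.91918316462538
0.06297992382713477 151.2916376270333
0.04875948620887473 58.74007122528943
0.06182752520149757 -30.439837717222957
[[ 0.47273991 -0.10374528  0.1       ]
 [ 0.43722598 -0.22837514  0.1       ]] [ 0.45498295 -0.16606021  0.1       ] 0.12959105908658264
[[ 0.39948946 -0.0829065   0.066     ]
 [ 0.36332093 -0.20593448  0.066     ]] [ 0.3814052  -0.14442049  0.066     ]
tray [[ 0.67215421 -0.1311132   0.034     ]
 [ 0.61605441 -0.31381141  0.034     ]
 [ 0.46684252 -0.06783212  0.034     ]
 [ 0.41214191 -0.25231596  0.034     ]] [ 0.54179826 -0.19126817  0.034     ]Traceback (most recent call last):
  File "<string>", line 17, in <module>
    x=w('top',d,u,v)
  File "h.py", line 6, in w
    c=calibration(n); R=np.array(c['R']);t=np.array(c['t'])
ValueError: time passes only in moves, steps and waits
```

```bash
cat >> h.py <<'E'
from scipy.spatial.transform import Rotation as Ro
def plan(x,y,z,jaw):
    "tool-frame shift to a world target and turn to jaw yaw (deg, mod 180)"
    s=sense(); R=Ro.from_rotvec(s['tool_rot']).as_matrix(); d=R.T@(np.array([x,y,z])-s['ee_pos'])
    yaw=np.degrees(np.arctan2(R[1,1],R[0,1])); tilt=np.degrees(np.arccos(-R[2,0]))
    turn=(yaw-jaw+90)%180-90   # +turn about tool x (down) lowers yaw
    print('t',round(s['clock'],2),'ee',s['ee_pos'].round(4),'yaw',yaw.round(2),'tilt',tilt.round(2),'q6',s['joint_pos'][5].round(2),'w',round(float(s['grip_width']),4),'F',s['force'].round(1))
    print('shift',d.round(4),'turn',turn.round(2)); print('R',R.round(3).tolist())
    th=np.radians(turn);c,n=np.cos(th),np.sin(th); print('shift after turning',np.round([d[0],c*d[1]+n*d[2],-n*d[1]+c*d[2]],4))
E
python3 -c "
from h import *
plan(.598,.3125,.1,60.5)"
```

```text
t 0.1 ee [ 0.1529 -0.5016  0.2446] yaw -73.05 tilt 0.1 q6 1.57 w 0.0855 F [-0.6  0.3  0.1]
shift [ 0.1457 -0.6487 -0.6631] turn 46.45
R [[-0.001, 0.292, -0.957], [0.002, -0.957, -0.292], [-1.0, -0.002, 0.0]]
shift after turning [ 0.1457 -0.9276  0.0133]
```

Call:
step_arm(
  motion="100 0 -0.02 -0.02 -8.5",
)

```text
clock: 0.2
ee_pos: [0.1658, -0.4791, 0.2446]
tool_rot: [1.974, 0.446, -1.975]
force: [0.9, 1.0, 0.1]
grip_width: 0.0853
```

```bash
python3 -c "
from h import *
plan(.598,.3125,.1,60.5);print(sense()['joint_pos'])"
```

```text
t 0.2 ee [ 0.1658 -0.4791  0.2446] yaw -64.5 tilt 0.06 q6 1.46 w 0.0853 F [0.9 1.  0.1]
shift [ 0.1436 -0.5285 -0.731 ] turn 55.0
R [[-0.0, 0.431, -0.903], [-0.001, -0.903, -0.431], [-1.0, 0.001, 0.001]]
shift after turning [ 0.1436 -0.902   0.0136]
[-1.23718769e+00  2.28892486e-01 -1.82391035e-01  1.15868847e+00
 -7.70958823e-04  1.45931956e+00]
```

Call:
step_arm(
  motion="100 0 0 0 -8.5;100 0 0 0 -8.5;100 0 0 0 -8.5;100 0 0 0 -8.5;100 0 0 0 -8.5;100 0 0 0 -8.5;100 0 0 0 -8.5;100 0 0 0 -8.5;100 0 0 0 -8.5;100 0 0 0 -8.5",
)

```text
clock: 1.2
ee_pos: [0.1662, -0.4768, 0.2448]
tool_rot: [0.938, 1.36, -0.937]
force: [-0.1, -0.5, -0.1]
grip_width: 0.0852
```

Call:
step_arm(
  motion="100 0 0 0 -8;100 0 0 0 -8;100 0 0 0 -8;100 0 0 0 -8;100 0 0 0 -8;100 0 0.04 0 0;100 0 0.04 0 0;100 0 0.04 0 0;100 0 0.04 0 0;100 0 0.04 0 0",
)

```text
clock: 2.2
ee_pos: [0.2652, -0.3016, 0.245]
tool_rot: [0.405, 1.533, -0.404]
force: [0.8, -0.4, -0.3]
grip_width: 0.0853
```

Call:
step_arm(
  motion="70 0 0.04 0 0;70 0 0.04 0 0;70 0 0.04 0 0;70 0 0.04 0 0;70 0 0.04 0 0;70 0 0.04 0 0;70 0 0.04 0 0;70 0 0.04 0 0;70 0 0.04 0 0;70 0 0.04 0 0",
)

```text
clock: 3.2
ee_pos: [0.4625, 0.0464, 0.245]
tool_rot: [0.404, 1.533, -0.404]
force: [1.1, -0.2, 0.4]
grip_width: 0.0594
```

```bash
python3 -c "
from h import *
plan(.598,.3125,.1,60.5);print(sense()['joint_pos'],tip_extent)"
```

```text
t 3.2 ee [0.4625 0.0464 0.245 ] yaw 60.47 tilt 0.03 q6 0.62 w 0.0594 F [ 1.1 -0.2  0.4]
shift [ 0.1449  0.2984 -0.0132] turn -0.03
R [[-0.001, 0.493, 0.87], [-0.0, 0.87, -0.493], [-1.0, -0.0, -0.0]]
shift after turning [ 0.1449  0.2984 -0.0131]
[ 1.00023665e-01  1.57841294e-01 -2.72864151e-01  1.14066395e+00
 -1.94230448e-04  6.15405223e-01] 0.014
```

Call:
step_arm(
  motion="75 0 0.04 -0.002 0;75 0 0.04 -0.002 0;75 0 0.04 -0.002 0;75 0 0.04 -0.002 0;75 0.02 0.04 -0.002 0;75 0.03 0.04 -0.002 0;75 0.03 0.04 0 0;75 0.03 0.015 0 0;75 0 0 0 0;75 0 0 0 0",
)

```text
clock: 4.2
ee_pos: [0.5962, 0.3067, 0.1342]
tool_rot: [0.402, 1.535, -0.406]
force: [0.2, -0.2, 0.6]
grip_width: 0.0638
```

```bash
python3 -c "
from h import *
p,d=snap('top','t1');q,e=snap('side','s1')
f=lambda p,y,x,h,w_,s:cv2.resize(cv2.convertScaleAbs(p[y:y+h,x:x+w_],alpha=1.4),None,fx=s,fy=s,interpolation=cv2.INTER_CUBIC)
cv2.imwrite('pics/c3.png',np.vstack([f(p,165,210,70,120,5),f(q,240,210,60,120,5)]))
plan(.598,.3125,.04,60.5)"
```

```text
t 4.3 ee [0.5976 0.3066 0.1369] yaw 60.4 tilt 0.08 q6 0.99 w 0.0638 F [0.5 0.3 0.4]
shift [ 0.0969  0.0052 -0.0027] turn -0.1
R [[0.001, 0.494, 0.87], [0.0, 0.87, -0.494], [-1.0, 0.001, 0.001]]
shift after turning [ 0.0969  0.0052 -0.0026]
```

View pics/c3.png

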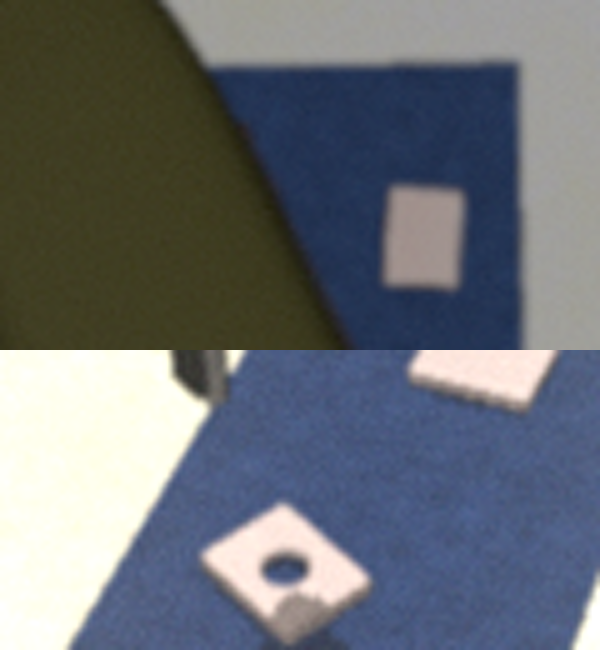

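The top view is now blocked by the arm. The side view shows the insert clear, with its hole at crop (285,568). I'll cross-check its position from that and then descend.

Call:
step_arm(
  motion="75 0.03 0.005 -0.0025 0;75 0.03 0 0 0;75 0.025 0 0 0;75 0 0 0 0;75 0 0 0 0",
)

```text
clock: 4.8
ee_pos: [0.5982, 0.3123, 0.0522]
tool_rot: [0.406, 1.531, -0.404]
force: [0.9, 0.5, -0.1]
grip_width: 0.0642
```

```bash
python3 -c "
from h import *
print(w('side',None,(285.5)/5-.5+210,(218.5)/5-.5+240,.011))
q,e=snap('side','s2')
cv2.imwrite('pics/c4.png',cv2.resize(q[225:325,200:340],None,fx=5,fy=5,interpolation=cv2.INTER_CUBIC))
plan(.598,.3125,.02,60.5)"
```

```text
[0.59931172 0.31404916 0.011     ]
t 4.85 ee [0.599  0.3129 0.053 ] yaw 60.4 tilt 0.21 q6 1.0 w 0.064 F [-0.1  0.8  0.2]
shift [ 0.033  -0.0009 -0.0007] turn -0.1
R [[0.003, 0.494, 0.87], [0.002, 0.87, -0.494], [-1.0, 0.003, 0.002]]
shift after turning [ 0.033  -0.0009 -0.0007]
```

View pics/c4.png

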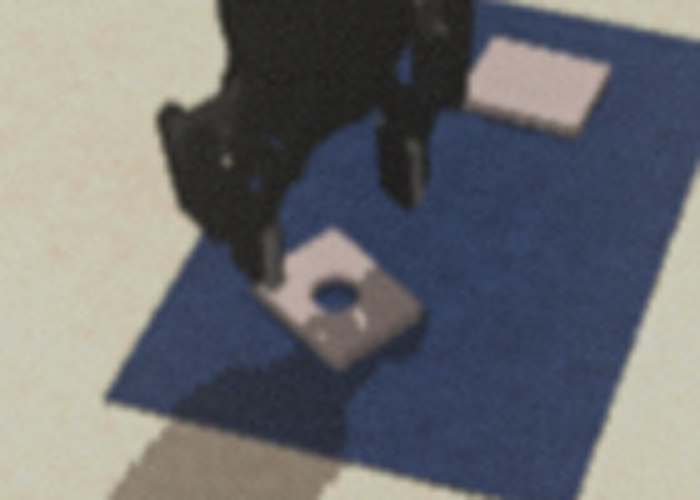

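The gripper straddles the insert, and the blank is clear. The side-view hole position agrees to about 1.5 mm.

Call:
step_arm(
  motion="75 0.02 0 0 0;75 0.012 0 0 0;75 0.004 0 0 0;75 0 0 0 0;75 0 0 0 0",
)

```text
clock: 5.35
ee_pos: [0.5981, 0.3131, 0.0151]
tool_rot: [0.405, 1.532, -0.404]
force: [0.3, -0.0, -0.4]
grip_width: 0.064
```

Call:
step_arm(
  motion="63 0.002 0 0 0;63 0 0 0 0;63 0 0 0 0",
)

```text
clock: 5.65
ee_pos: [0.5984, 0.3132, 0.0133]
tool_rot: [0.405, 1.531, -0.403]
force: [0.3, 0.3, 4.4]
grip_width: 0.0539
```

The tips are touching the mat, with 4.4 N upward. I'll raise slightly and close.

Call:
step_arm(
  motion="63 -0.003 0 0 0;0 0 0 0 0;0 0 0 0 0;0 0 0 0 0;0 0 0 0 0;0 0 0 0 0",
)

```text
clock: 6.25
ee_pos: [0.5979, 0.313, 0.0161]
tool_rot: [0.405, 1.532, -0.404]
force: [-0.9, -1.5, 5.5]
grip_width: 0.043
```

Call:
step_arm(
  motion="0 -0.01 0 0 0;0 -0.03 0 0 0;0 -0.04 0 0 0;0 -0.04 0 0 0;0 -0.04 0 0 0;0 -0.03 0 0 0;0 0 0 0 0;0 0 0 0 0",
)

```text
clock: 7.05
ee_pos: [0.5978, 0.3129, 0.2061]
tool_rot: [0.405, 1.532, -0.403]
force: [-1.6, -0.2, -0.4]
grip_width: 0.0429
```

```bash
python3 -c "
from h import *
q,e=snap('side','s3')
cv2.imwrite('pics/c5.png',cv2.resize(q[160:340,160:400],None,fx=3,fy=3,interpolation=cv2.INTER_CUBIC))
x=np.array([np.cos(np.radians(-16.2)),np.sin(np.radians(-16.2))])
p=np.array([.4548,-.166])+.016*x;print(p)
plan(*p,.2,73.8)"
```

```text
[ 0.4701647  -0.17046386]
t 7.1 ee [0.5971 0.3125 0.2046] yaw 60.45 tilt 0.08 q6 1.0 w 0.0428 F [-0.3  0.  -1.1]
shift [ 0.0051 -0.4827  0.1279] turn -13.35
R [[-0.001, 0.493, 0.87], [-0.001, 0.87, -0.493], [-1.0, -0.001, -0.001]]
shift after turning [ 0.0051 -0.4992  0.0129]
```

View pics/c5.png

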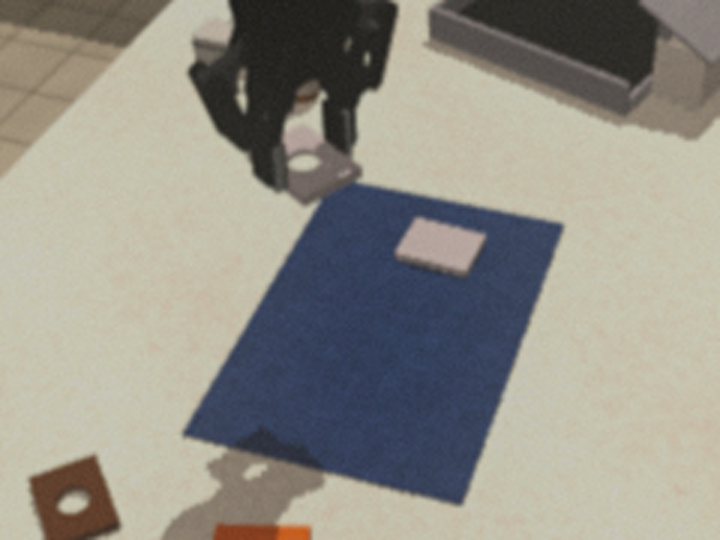

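The insert is held level-looking in the jaws, and the blank is undisturbed. Moving to the ramp.

Call:
step_arm(
  motion="0 0 0 0 -6.65;0 0 0 0 -6.7;0 0 -0.03 0 0;0 0 -0.04 0 0;0 0 -0.04 0 0;0 0 -0.04 0 0;0 0 -0.04 0 0;0 0 -0.04 0 0;0 0 -0.04 0 0;0 0 -0.04 0 0",
)

```text
clock: 8.1
ee_pos: [0.5088, 0.0137, 0.2033]
tool_rot: [0.221, 1.564, -0.223]
force: [0.5, -0.7, -0.1]
grip_width: 0.043
```

Call:
step_arm(
  motion="0 0 -0.04 0.003 0;0 0 -0.04 0.005 0;0 0 -0.04 0.005 0;0 0 -0.035 0 0;0 0 -0.025 0 0;0 0 0 0 0;0 0 0 0 0",
)

```text
clock: 8.8
ee_pos: [0.4721, -0.1612, 0.2038]
tool_rot: [0.224, 1.562, -0.222]
force: [-0.4, 1.6, -0.9]
grip_width: 0.0432
```

```bash
python3 -c "
from h import *
plan(.4702,-.1705,.138,73.8)"
```

```text
t 8.8 ee [ 0.4721 -0.1612  0.2038] yaw 73.72 tilt 0.2 q6 -0.05 w 0.0432 F [-0.4  1.6 -0.9]
shift [ 0.0658 -0.0096  0.001 ] turn -0.08
R [[-0.003, 0.28, 0.96], [0.002, 0.96, -0.28], [-1.0, 0.001, -0.003]]
shift after turning [ 0.0658 -0.0096  0.001 ]
```

Call:
step_arm(
  motion="0 0.02 -0.01 0.001 0;0 0.025 0 0 0;0 0.02 0 0 0;0 0 0 0 0;0 0 0 0 0;0 0 0 0 0",
)

```text
clock: 9.4
ee_pos: [0.4724, -0.1709, 0.1412]
tool_rot: [0.221, 1.558, -0.221]
force: [-0.1, 0.7, -0.7]
grip_width: 0.0432
```

```bash
python3 -c "
from h import *
plan(.4702,-.1705,.138,73.8)
q,e=snap('side','s4');p,e=snap('top','t4')
f=lambda p,y,x,h,w_,s:cv2.resize(cv2.convertScaleAbs(p[y:y+h,x:x+w_],alpha=1.4),None,fx=s,fy=s,interpolation=cv2.INTER_CUBIC)
cv2.imwrite('pics/c6.png',f(q,90,290,110,150,5))"
```

```text
t 9.4 ee [ 0.4724 -0.1709  0.1412] yaw 73.86 tilt 0.08 q6 -0.07 w 0.0432 F [-0.1  0.7 -0.7]
shift [ 0.0032 -0.0003 -0.0022] turn 0.06
R [[0.001, 0.278, 0.961], [-0.0, 0.961, -0.278], [-1.0, 0.0, 0.001]]
shift after turning [ 0.0032 -0.0003 -0.0022]
```

View pics/c6.png

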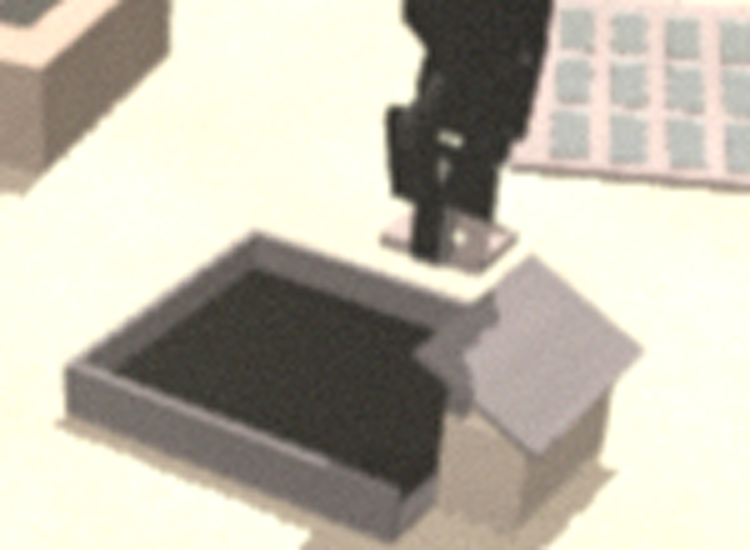

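The plate is held level above the edge. I'll check by projection that my edge and plate estimates match this view.

```bash
python3 -c "
from h import *
c=calibration('side')
def pr(X):
  k=np.array(c['R'])@X+c['t'];return np.round([((c['fx']*k[0]/k[2]+c['cx'])-290+.5)*5-.5,((c['fy']*k[1]/k[2]+c['cy'])-90+.5)*5-.5])
for X in([.4727,-.1037,.1],[.4372,-.2284,.1],[.3995,-.0829,.066],[.3633,-.2059,.066]):print('ramp',pr(np.array(X)))
a=np.radians(-16.2);x=np.array([np.cos(a),np.sin(a)]);y=np.array([-x[1],x[0]])
for sx,sy in((1,1),(1,-1),(-1,-1),(-1,1)):
  p=np.array([.4724,-.1709])+sx*.03*x+sy*.0225*y
  print(sx,sy,'top',pr(np.r_[p,.136]),'bot',pr(np.r_[p,.128]))
"
```

```text
ramp [418. 350.]
ramp [531. 250.]
ramp [542. 451.]
ramp [648. 345.]
1 1 top [383. 231.] bot [382. 244.]
1 -1 top [424. 198.] bot [423. 211.]
-1 -1 top [522. 229.] bot [521. 242.]
-1 1 top [483. 263.] bot [481. 277.]
```

The projections match within about 3 mm. I'll nudge 3 mm towards the ramp, lower slightly and release.

Call:
step_arm(
  motion="0 0.004 0 -0.003 0;0 0 0 0 0;0 0 0 0 0;0 0 0 0 0;0 0 0 0 0",
)

```text
clock: 10.0
ee_pos: [0.4687, -0.1705, 0.1364]
tool_rot: [0.222, 1.559, -0.222]
force: [0.5, 0.4, -0.7]
grip_width: 0.0426
```

Call:
step_arm(
  motion="100 0 0 0 0;100 0 0 0 0;100 0 0 0 0;100 0 0 0 0;100 0 0 0 0;100 0 0 0 0;100 -0.02 0 0 0;100 -0.04 0 0 0;100 -0.04 0 0 0;100 -0.02 0 0 0",
)

```text
clock: 11.0
ee_pos: [0.47, -0.1709, 0.2598]
tool_rot: [0.221, 1.555, -0.223]
force: [0.6, -0.5, -1.0]
grip_width: 0.0854
```

Call:
step_arm(
  motion="100 0 0.03 0 0;100 0 0.04 0 0;100 0 0.04 0 0;100 0 0.04 0 0;100 0 0.04 0 0;100 0 0.04 0 0;100 0 0.04 0 0;100 0 0 0 0;100 0 0 0 0",
)

```text
clock: 11.9
ee_pos: [0.5439, 0.0896, 0.256]
tool_rot: [0.22, 1.56, -0.221]
force: [-0.2, 0.6, -0.7]
grip_width: 0.0856
```

```bash
python3 -c "
from h import *
q,e=snap('side','s5');p,e=snap('top','t5')
f=lambda p,y,x,h,w_,s:cv2.resize(cv2.convertScaleAbs(p[y:y+h,x:x+w_],alpha=1.5),(w_*s,h*s),interpolation=cv2.INTER_CUBIC)
cv2.imwrite('pics/c7.png',np.hstack([f(q,130,290,80,80,5),f(p,180,370,80,80,5)]))
plan(.47,-.17,.2,73.8)"
```

```text
t 12.0 ee [0.5436 0.0882 0.2562] yaw 73.76 tilt 0.05 q6 0.44 w 0.0857 F [-1.2  0.2  0.3]
shift [ 0.0564 -0.2684  0.0016] turn -0.04
R [[-0.001, 0.28, 0.96], [-0.001, 0.96, -0.28], [-1.0, -0.001, -0.001]]
shift after turning [ 0.0564 -0.2684  0.0014]
```

View pics/c7.png

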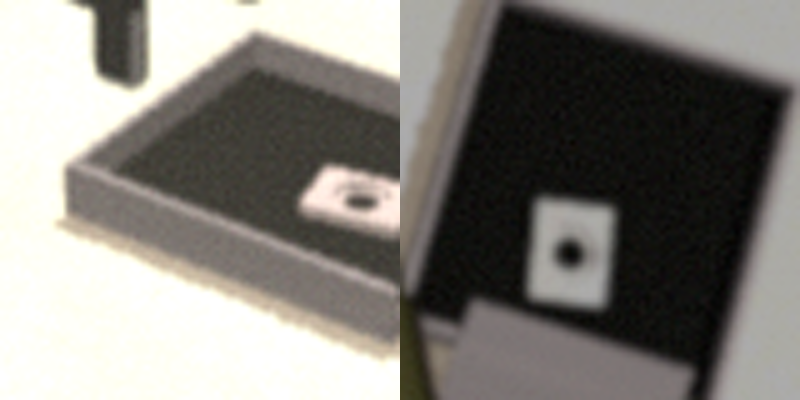

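The insert lies in the tray, and a ring around the hole suggests the stepped side is up. One enlarged crop will confirm it, along with the blank.

```bash
python3 -c "
from h import *
q=cv2.imread('pics/s5.png');p=cv2.imread('pics/t5.png')
f=lambda p,y,x,h,w_,s:cv2.resize(p[y:y+h,x:x+w_],(w_*s,h*s),interpolation=cv2.INTER_CUBIC)
cv2.imwrite('pics/c8.png',np.hstack([f(q,155,345,30,40,10),cv2.convertScaleAbs(f(q,225,270,30,40,10),alpha=.8)]))
d=np.load('pics/t5.npy')
for u,v in((399,222),(410,222),(398,238),(409,238),(404,231),(404,221)):print(w('top',None,u,v,.018).round(3),d[v,u])
"
```

```text
[ 0.538 -0.163  0.018] 1.376089
[ 0.539 -0.196  0.018] 1.3798211
[ 0.489 -0.159  0.018] 1.3659755
[ 0.49  -0.192  0.018] 1.3627927
[ 0.511 -0.177  0.018] 1.38034
[ 0.542 -0.178  0.018] 1.3800079
```

View pics/c8.png

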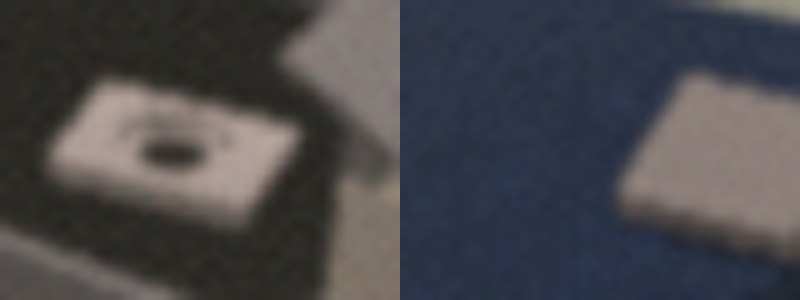

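The step's wider ring is visible around the hole. The depths (1.376 m at x = 0.538, 1.366 m at x = 0.489) fit a plate lying flat at z = 18 mm. The blank hasn't been touched.

```bash
python3 -c "
from workcell import *
print(hand_in())"
```

```text
the job is handed in; nothing more can be done
None
```

The stage insert is turned over: it now lies in the tray with its stepped side up, and the job is handed in. I gripped it across its 45 mm sides and held it level over the ramp edge. Its centre was about 15 mm past the edge and its underside roughly 23 mm above it when I released it. The arm then backed away, touching nothing, at about 12 s on the clock.

- **Stepped side:** the last side crop shows the wider ring of the step around the hole.
- **Flatness:** depth readings on the plate fit it lying flat on the tray floor at the expected height. A few readings near its edges were a few millimetres off, which is within the picture's noise.
- **Blank plate:** it looks untouched on the mat in the side pictures; I did not re-measure its position after the drop.
- **Position agreement:** before the grasp, the two cameras placed the insert within about 1.5 mm of each other. Before the drop, the predicted and seen plate positions agreed within about 3 mm, so I moved 3 mm towards the ramp.
- **Forces:** the largest force I read was about 5.5 N, from the fingertips lightly touching the mat during the grasp.

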